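# Fit the flat-sided drive shaft into the gear reducer's hub

## Task

Take the drive shaft with the red grip and flat-sided stem out of the rack, turn it so the stem matches the slot in the upright gear reducer, and lower it all the way in until its collar sits on the hub. Lower it in, do not let it drop in, and then let go; leave the round shaft with the black grip where it hangs in the rack.

Things in the scene. Friction and masses are not known exactly. Their poses are not given: they have to be found in the camera images.
- shaft_grip (a point): Centre of the red grip of the flat-sided shaft, hanging upright in one hole of a plywood rack (plate 110 x 250 mm, top 95 mm above the table). The grip is 44 mm along x, 28 mm along y, 50 mm tall (z up): pinch the 28 mm, closing along y. A 68 mm round collar, 10 mm thick, lies under it on the rack, its underside 35 mm below this point. A half turn about z makes no difference.
- shaft: The same flat-sided shaft (about 0.35 kg); origin at the centre of the collar's underside, 35 mm below the grip centre, same axes. Its steel stem below the collar is 36 mm along x, 18 mm along y, and ends 71 mm below the collar's underside (106 mm below the grip centre). It hangs loosely in a square 44 mm hole.
- slot (a point): Centre of the slot's mouth, level with the top face of the fixed reducer's aluminium hub (100 x 90 mm, black bands, dark base 150 x 140 mm), 95 mm above the table. Slot 48 mm along x, 30 mm along y, 80 mm deep, below an 8 mm chamfer at 45 degrees: the stem has 6 mm play each side, 20 degrees in turn. z up. Shaft home: collar on the top face, grip centre 35 mm above this point.
- round_grip (a point): Centre of the black round grip (36 mm diameter, 50 mm tall) of the other shaft, hanging in the rack's other hole, 130 mm from the flat-sided one. Its round stem does not fit the slot. Not to be moved.
Not all that is in view belongs to the job. Leave any turquoise or white look-alike of the part that bears slot alone.

How it is judged:
At the end, for the whole second after the job is handed in: The flat-sided shaft is home in the slot: grip centre within 15 mm of the slot's axis and at most 42 mm above the hub's top face (35 mm when the collar lies flat on it), upright within about 7 degrees, stem in line with the slot within 25 degrees, slower than 20 mm/s (horizontal distance between shaft_grip and slot below 0.015 m and z of shaft_grip in the frame of slot below 0.042 m and angle between shaft_grip's own z axis and vertical below 0.12 rad and angle between the x axis of shaft_grip and the x axis of slot, either way round below 0.45 rad and linear speed of shaft below 0.02 m/s); the robot touches nothing.
It fails at once if the round shaft is moved more than 30 mm (distance of round_grip from where it was at the start of the episode above 0.03 m).
It fails at once if the flat-sided shaft is dropped into the slot (faster than 0.6 m/s there) (horizontal distance between shaft_grip and slot below 0.02 m and z of shaft_grip in the frame of slot below 0.1 m and linear speed of shaft above 0.6 m/s).
It also fails if it takes over 38 s, if anything falls off the work surface, if the arm or the gripper's body presses on something with over 40 N, if the wrist force passes 120 N, or if a joint passes its speed limit or range.

## Robot

A 6-joint arm with a two-finger parallel gripper is mounted at the origin on the work surface. World frame = base frame: x ahead of the robot, y to its left, z up, the work surface at z = 0. Lengths are in m, angles in rad, forces in N, time in s.
With the tool pointing down it reaches from about 0.35 to 1 m from the base axis. Payload 7.1 kg.
Tool frame: the origin (TCP) lies on the centre line of the jaws, within the pads' length; the fingertips stand 22 mm ahead of it and the grasp point (between the pads) lies 3 mm ahead of it; z points along the fingers, y is the direction in which the jaws open and shut (so a half turn about z gives the same grasp; the last joint's range is limited). The gripper opens to 85 mm and grips with 20 to 120 N. Pads are 22 mm wide; open, the fingers measure 114 mm over their backs; the gripper's body (76 mm by 85 mm) begins 54 mm behind the grasp point. The pads swing forward as they close: fully open they stand 13 mm farther back than shut.
Start: joints at [-1.228, 0.423, 1.63, -0, 1.089, -0.019], TCP at [0.221, -0.585, 0.253] pointing down, gripper open.
Joint ranges: [-3, 3], [-0.9, 2.11], [0.09, 2.58], [-1.31, 4.45], [0.11, 2.69], [-2.54, 2.54]. Speed limits (rad/s): [2.39, 2.39, 3.01, 3.14, 3.14, 3.14].

## Interface

Orientations are given as a unit quaternion [w, x, y, z].
In Python, from plant import * gives the robot as it stands. Calls block until the motion is done:
- reach(position, orientation): joint-space move of the TCP to a pose.
- movel(position, orientation=None, rate=0.15, contact_N=None): straight line of the TCP; orientation=None keeps the orientation; rate is the mean speed in m/s. With contact_N (N) it stops when the force on the tool has changed by that much, and returns True; else False.
- movej(angles): joint-space move.
- move_gripper(opening, f_grip=None): finger opening in m; f_grip is the grip in N (None keeps the last); returns when the fingers have stopped.
- hold(seconds).
- solve_ik(position, orientation): joint angles nearest the present ones, or None.
- grab_frame(name): name is "side" or "top"; returns the picture (480x640x3 uint8, red, green, blue); there is no depth.
- camera_params(name): a dict with "mtx" (3x3 intrinsics, pixels), "extrinsics" (4x4, takes a point from world to camera coordinates). Camera axes: x right, y up, looking along -z (the intrinsics and any distortion apply to the point x, -y, -z); pixel columns grow to the right and rows downward; lengths in m; the calibration is good to about 2 mm. A picture is of the moment at which its call begins. camera_params takes no time and is no camera call.
A pose or a line that the arm cannot do raises Unreachable and nothing moves.
- close_job(): hands the job in, once; it reports no verdict.
Readings, each from a call of its own:
- get_t(): time.
- get_joint_positions(): joint angles.
- get_qd(): joint speeds.
- get_joint_efforts(): joint torques, N m.
- get_tcp_pos(): TCP position.
- get_orientation(): TCP orientation.
- get_contact_force(): force on the tool from outside, world axes, zero at the start.
- get_torque(): the same for the moment, N m.
- get_width(): finger opening in m.
Only numpy, scipy, OpenCV 4.12 (cv2) and the standard library are available. Lean on these libraries where they do the work, as an engineer would, in place of code of your own. Each camera call takes 0.05 s, during which the arm holds its last target.

## Working session

There is one attempt and no reset: what is moved stays moved. The work goes in short steps, each a Python script; the robot and the scene stay as the last script left them, time stands still between calls to the robot, and variables do not carry over. Pictures are saved under pics/ and viewed, and the job is handed in when it is done.

```bash
ls; mkdir -p pics; python3 - <<'E'
from plant import *
import cv2
for n in("top","side"):
    p=camera_params(n);print(n,p)
    cv2.imwrite(f"pics/{n}0.png",grab_frame(n)[:,:,::-1])
print(get_t(),get_orientation(),get_width())
E
```

```text
pics
top {'mtx': array([[480.26983348,   0.        , 315.62524797],
       [  0.        , 480.26983348, 240.25914357],
       [  0.        ,   0.        ,   1.        ]]), 'extrinsics': array([[-0.01614733, -0.99940225,  0.03056803,  0.03025797],
       [ 0.99592075, -0.01336164,  0.08923746, -0.44969331],
       [-0.08877568,  0.03188428,  0.9955412 , -0.94685087],
       [ 0.        ,  0.        ,  0.        ,  1.        ]])}
side {'mtx': array([[486.12071226,   0.        , 318.15485478],
       [  0.        , 486.12071226, 247.06311441],
       [  0.        ,   0.        ,   1.        ]]), 'extrinsics': array([[-0.92337598, -0.38378672, -0.00919538,  0.42750475],
       [ 0.26519961, -0.65501262,  0.70755045, -0.15883721],
       [-0.27757156,  0.65089648,  0.706603  , -0.71696093],
       [ 0.        ,  0.        ,  0.        ,  1.        ]])}
0.1 [-6.80617572e-04  9.83684624e-01  1.79900209e-01 -1.07287775e-04] 0.08512170407766272
```

View pics/top0.png

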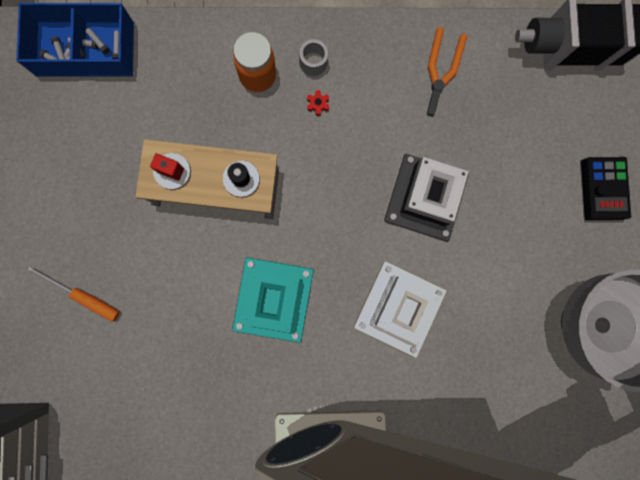

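View pics/side0.png

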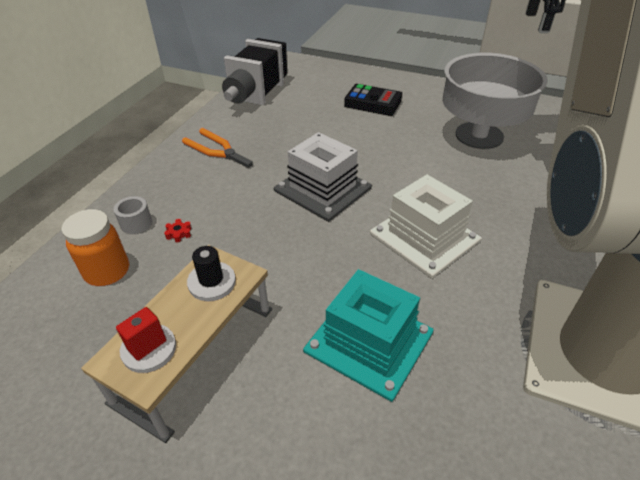

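The top view shows three candidates for the slot part: a dark base with a grey hub and black bands at (437,190), turquoise at (270,300), and all white at (410,312). Only the first fits the description (dark base, aluminium hub, black bands). The red grip is at (167,167) and the black round grip at (238,174), both in the rack. I'll confirm with crops.

```bash
python3 - <<'E'
import cv2,numpy as np
t=cv2.imread("pics/top0.png");s=cv2.imread("pics/side0.png")
r=lambda im,x,y,w,h:cv2.resize(im[y:y+h,x:x+w],(400,300),interpolation=cv2.INTER_CUBIC)
o=np.vstack([np.hstack([r(t,380,145,100,75),r(t,130,130,100,75)]),np.hstack([r(s,270,125,112,84),r(s,90,290,112,84)])])
cv2.imwrite("pics/crop0.png",o)
E
```

```text
(no output)
```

View pics/crop0.png

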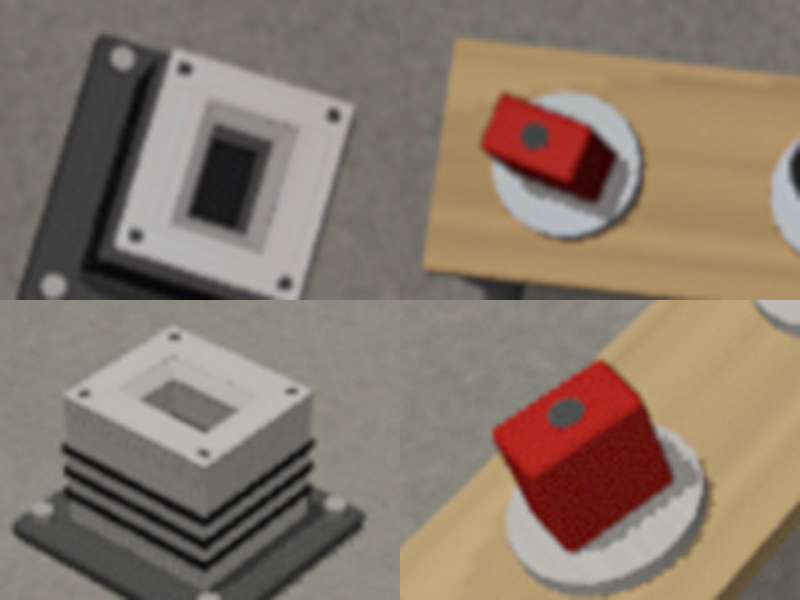

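The crops confirm it: dark base, grey hub, black bands and slot at (437,190) top / (323,155) side. The red rectangular grip on its white collar is the flat-sided shaft. Next I measure the top faces in both views.

```bash
cat > h.py <<'E'
import cv2,numpy as np
def ray(P,px,z):
    px=np.atleast_2d(np.float64(px));M=np.linalg.inv(P["mtx"])
    d=(M@np.c_[px,np.ones(len(px))].T).T*[1,-1,-1]
    R=P["extrinsics"][:3,:3];t=P["extrinsics"][:3,3]
    C=-R.T@t;d=d@R
    return C[:2]+((z-C[2])/d[:,2])[:,None]*d[:,:2]
def rect(P,mask,z):
    c=max(cv2.findContours(mask,cv2.RETR_EXTERNAL,cv2.CHAIN_APPROX_NONE)[0],key=cv2.contourArea)
    w=ray(P,c[:,0,:],z)*1000
    (cx,cy),(a,b),_=r=cv2.minAreaRect(w.astype(np.float32))
    p=cv2.boxPoints(r);e=[p[1]-p[0],p[2]-p[1]];L=max(e,key=np.linalg.norm)
    return (cx,cy),(a,b),np.degrees(np.arctan2(L[1],L[0]))%180,cv2.contourArea(c)
def roi(m,x0,y0,x1,y1):
    o=np.zeros(m.shape[:2],np.uint8);o[y0:y1,x0:x1]=m[y0:y1,x0:x1];return o
def red(im,thr): # rgb
    i=im.astype(int);return ((i[...,0]>thr)&(i[...,1]<70)&(i[...,2]<70)).astype(np.uint8)*255
E
python3 - <<'E'
from plant import camera_params
from h import *
T=camera_params("top");S=camera_params("side")
t=cv2.imread("pics/top0.png")[:,:,::-1];s=cv2.imread("pics/side0.png")[:,:,::-1]
for q,(x,y) in dict(ttop=(165,160),tside=(172,175)).items(): print(q,t[y,x],end=' ')
print(t[171,181],s[320,138],s[340,145],'hub',t[165,440],t[172,415],s[140,320],s[170,305],s[170,340])
for thr in(120,140,160):
    print('grip top',thr,rect(T,roi(red(t,thr),140,145,195,190),.155))
    print('grip side',thr,rect(S,roi(red(s,thr),105,295,180,370),.155))
for thr in(110,140,160):
    g=lambda im:(im.min(2)>thr).astype(np.uint8)*255
    print('hub top',thr,rect(T,roi(g(t),400,150,475,225),.095))
    print('hub side',thr,rect(S,roi(g(s),280,128,365,190),.095))
# hub screw/chamfer check: pixel picks from crop
cr=lambda p:np.array(p)/4
pt=cr([(205,98),(300,125),(268,262),(172,235)])+[380,145]
w=ray(T,pt,.095)*1000;print('chamfer',w.round(1).tolist(),w.mean(0))
sl=(np.array([(184,68),(333,116),(285,284),(135,236)])/4+[380,145]);w=ray(T,sl,.095)*1000;print('screws top',w.mean(0),w.round(1).tolist())
sl=(np.array([(174,336),(291,391),(204,453),(84,393)])-[0,300])*.28+[270,125];w=ray(S,sl,.095)*1000;print('screws side',w.mean(0))
# black grip top disc
m=roi((s.max(2)<60).astype(np.uint8)*255,185,240,230,290)
print('round approx',ray(T,[(238,170)],.155)*1000,ray(S,[(206,253)],.155)*1000)
E
```

```text
ttop [158  44  42] tside [88 10  9] [50  3  1] [76 79 78] [103  20  14] hub [179 174 175] [36 34 35] [186 183 179] [120 117 114] [107 104 102]
grip top 120 ((574.6553344726562, 290.25738525390625), (41.17064666748047, 26.077484130859375), np.float32(67.75107), 315.0)
grip side 120 ((572.8621215820312, 294.2693176269531), (43.272342681884766, 27.758195877075195), np.float32(68.71907), 641.0)
grip top 140 ((575.068603515625, 290.4329528808594), (40.47090530395508, 25.016773223876953), np.float32(68.01737), 296.5)
grip side 140 ((573.0477294921875, 293.3758544921875), (41.74197006225586, 26.763826370239258), np.float32(68.71904), 610.5)
grip top 160 ((575.1741333007812, 290.7570495605469), (39.26640701293945, 22.746562957763672), np.float32(67.33388), 258.5)
grip side 160 ((573.2894287109375, 292.9407958984375), (40.93381118774414, 25.45697593688965), np.float32(68.28292), 551.5)
hub top 110 ((541.3184814453125, -207.10934448242188), (93.45848846435547, 106.4124526977539), np.float32(161.42735), 2492.0)
hub side 110 ((534.9198608398438, -191.6988525390625), (171.03311157226562, 188.5360
[... 178 characters left out ...]
e 140 ((539.0042724609375, -205.44476318359375), (92.52104187011719, 101.98743438720703), np.float32(161.4498), 1380.0)
hub top 160 ((538.7424926757812, -207.24411010742188), (88.580322265625, 97.97749328613281), np.float32(161.42758), 2276.5)
hub side 160 ((538.9171752929688, -205.0731964111328), (89.79280853271484, 99.0418701171875), np.float32(161.65761), 1256.0)
chamfer [[575.0, -195.2], [561.6, -240.1], [496.3, -222.1], [509.6, -177.1]] [ 535.58619494 -208.61960443]
screws top [ 537.56907691 -207.76834731] [[589.5, -185.7], [565.7, -256.0], [485.7, -229.7], [509.3, -159.6]]
screws side [ 537.57704576 -204.04535272]
round approx [[562.81164228 161.34596501]] [[557.65533457 162.95356226]]
```

```bash
cat >> h.py <<'E'
from scipy.spatial.transform import Rotation as Ro
def q(adeg):
    a=np.radians(adeg);c,s=np.cos(a),np.sin(a)
    return np.roll(Ro.from_matrix([[c,s,0],[s,-c,0],[0,0,-1]]).as_quat(),1)
G=np.array([.574,.292]);GA=68.3
H=np.array([.5387,-.2062]);HA=161.5
E
python3 - <<'E'
from plant import *
from h import *
for a in(GA,GA+180):print('g',a,[None if (x:=solve_ik([*G,z],q(a))) is None else np.round(x,2) for z in(.136,.33)])
for a in(HA,HA+180):print('h',a,[None if (x:=solve_ik([*H,z],q(a))) is None else np.round(x,2) for z in(.136,.33)])
E
```

```text
g 68.3 [array([ 0.45,  0.59,  1.66, -0.  ,  0.89,  0.83]), array([ 0.45,  0.38,  1.51, -0.  ,  1.25,  0.83])]
g 248.3 [array([ 0.45,  0.59,  1.66, -0.  ,  0.89, -2.31]), array([ 0.45,  0.38,  1.51, -0.  ,  1.25, -2.31])]
h 161.5 [array([-0.39,  0.51,  1.81, -0.  ,  0.82, -1.63]), array([-0.39,  0.27,  1.66, -0.  ,  1.21, -1.63])]
h 341.5 [array([-0.39,  0.51,  1.81, -0.  ,  0.82,  1.51]), array([-0.39,  0.27,  1.66, -0.  ,  1.21,  1.51])]
```

```bash
python3 - <<'E'
from plant import *
from h import *
reach([*G,.30],q(GA))
print(get_t(),movel([*G,.136],rate=.12,contact_N=8),get_t(),get_tcp_pos(),get_contact_force())
cv2.imwrite("pics/pre_s.png",grab_frame("side")[:,:,::-1])
cv2.imwrite("pics/pre_t.png",grab_frame("top")[:,:,::-1])
E
```

```text
3.4 False 4.9167 [0.57450607 0.29224388 0.13684658] [ 0.33596547 -0.55799349  0.47084539]
```

View pics/pre_s.png

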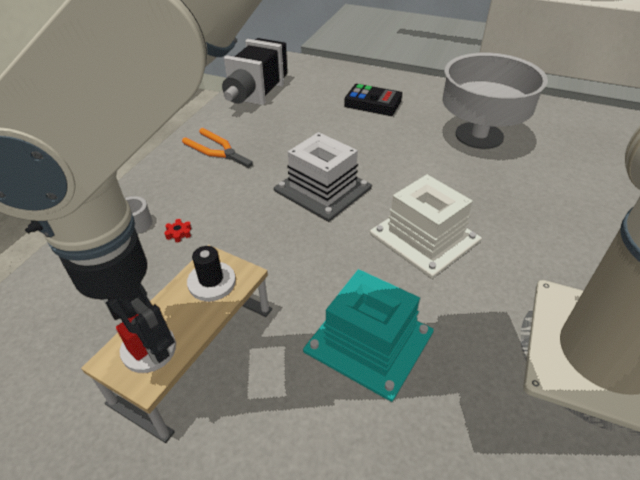

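The fingers straddle the red grip at (135,338) and the black one at (206,266) is untouched. Next I grip, lift, and move over the hub.

```bash
python3 - <<'E'
from plant import *
from h import *
move_gripper(0.0,f_grip=60)
print(get_t(),get_width(),get_contact_force())
movel([*G,.33],rate=.15)
print(get_t(),get_width(),get_contact_force(),get_tcp_pos())
cv2.imwrite("pics/lift_s.png",grab_frame("side")[:,:,::-1])
E
```

```text
5.575 0.02723241967154336 [-0.16482655  0.99671194  2.16538409]
7.0167 0.027347004514685025 [ 0.59230453 -0.21828728 -3.20046898] [0.57349667 0.29175692 0.32878384]
```

View pics/lift_s.png

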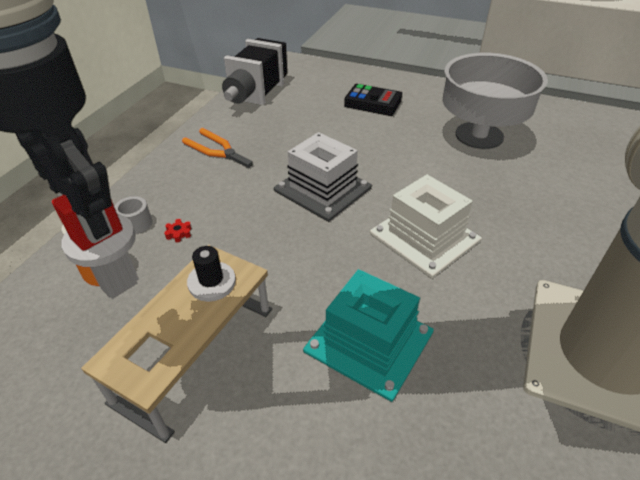

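The shaft is out of the rack and held upright at (95,235), with a load of about 3.4 N. Moving over the hub.

```bash
python3 - <<'E'
from plant import *
from h import *
reach([*H,.33],q(HA+180))
movel([*H,.235],rate=.12)
hold(.3)
p=get_tcp_pos();R=Ro.from_quat(np.roll(get_orientation(),-1)).as_matrix()
print(get_t(),get_width(),p,R[:,0],R[:,2])
for n in("side","top"):cv2.imwrite(f"pics/ov_{n}.png",grab_frame(n)[:,:,::-1])
s=cv2.imread("pics/ov_side.png")[60:240,220:420];t=cv2.imread("pics/ov_top.png")[110:260,350:550]
cv2.imwrite("pics/ov.png",np.hstack([cv2.resize(s,(400,360)),cv2.resize(t,(400,360))]))
E
```

```text
10.125 0.027382403634014806 [ 0.53891278 -0.20631351  0.23555741] [ 0.9482865  -0.31741407  0.00100729] [ 9.44908352e-04 -3.50465398e-04 -9.99999492e-01]
```

View pics/ov.png

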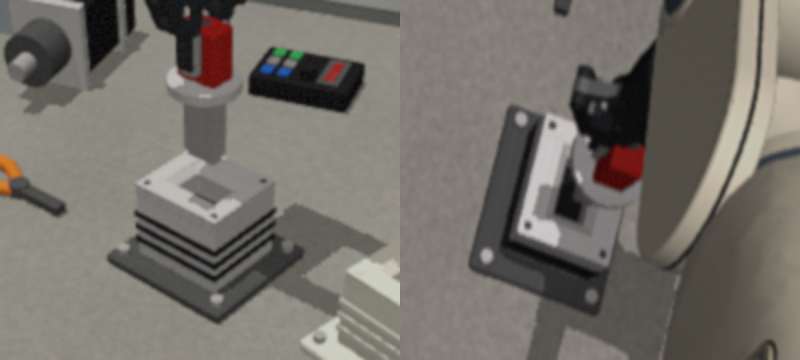

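Side view: the stem, tip at about (322,139), hangs over the slot mouth at about (324,154), with its wide face along the slot. Lowering under force watch.

```bash
python3 - <<'E'
from plant import *
from h import *
c=movel([*H,.150],rate=.06,contact_N=10)
print(c,get_t(),get_tcp_pos(),get_contact_force())
if not c:
    c=movel([*H,.132],rate=.02,contact_N=8)
    print(c,get_t(),get_tcp_pos(),get_contact_force(),get_torque())
for n in("side","top"):cv2.imwrite(f"pics/in_{n}.png",grab_frame(n)[:,:,::-1])
s=cv2.imread("pics/in_side.png")[60:240,220:420];t=cv2.imread("pics/in_top.png")[110:260,350:550]
cv2.imwrite("pics/in.png",np.hstack([cv2.resize(s,(400,360)),cv2.resize(t,(400,360))]))
E
```

```text
False 11.7917 [ 0.53897284 -0.20630869  0.15042911] [ 0.0239463   0.07230173 -2.53376896]
True 12.475 [ 0.53859578 -0.20617098  0.13612615] [-1.91421186  0.52125937  5.29415084] [0.26707324 0.02978137 0.00432981]
```

View pics/in.png

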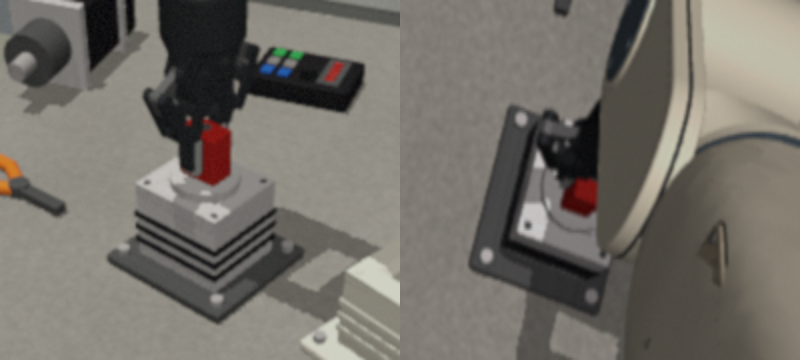

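Contact came at TCP z = 0.136, the same height as on the rack, and the collar sits on the hub. I'll release, retract, and check.

```bash
python3 - <<'E'
from plant import *
from h import *
move_gripper(0.075); hold(.2)
p=get_tcp_pos();movel([p[0],p[1],.30],rate=.15)
reach([.25,-.56,.30],q(HA+180))
hold(.3)
T=camera_params("top");S=camera_params("side")
t=grab_frame("top");s=grab_frame("side")
cv2.imwrite("pics/end_t.png",t[:,:,::-1]);cv2.imwrite("pics/end_s.png",s[:,:,::-1])
print(get_t(),get_width(),get_contact_force())
print(rect(T,roi(red(t,130),400,140,480,220),.155))
print(rect(S,roi(red(s,130),280,80,370,190),.155))
cv2.imwrite("pics/end.png",np.hstack([cv2.resize(s[60:240,220:420],(400,360)),cv2.resize(t[110:260,350:550],(400,360))])[:,:,::-1])
E
```

```text
16.6167 0.07516923357903547 [-0.35464235 -0.00519823  0.36982269]
((537.3799438476562, -204.85885620117188), (25.47464370727539, 40.698204040527344), np.float32(161.8743), 293.0)
((536.9039916992188, -198.76199340820312), (27.100547790527344, 43.238685607910156), np.float32(161.44179), 159.0)
```

View pics/end.png

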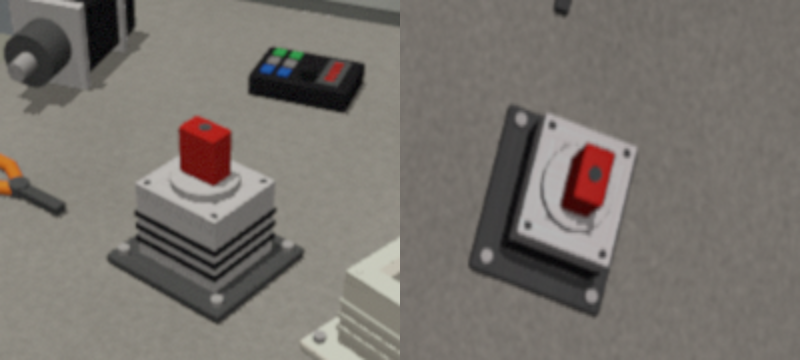

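View pics/end_t.png

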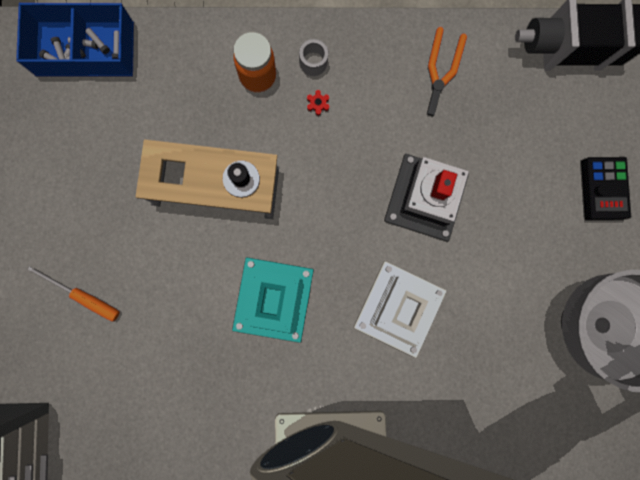

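The top view shows the red grip at (445,183), centred on the hub. The black grip is still at (238,174), the rack's other hole is empty, and the arm is clear.

```bash
python3 -c "
from plant import *
close_job();print(get_t())"
```

```text
the job is handed in; nothing more can be done
the job is handed in; nothing more can be done
```

The flat-sided shaft is in the slot of the dark-based reducer, with its collar on the hub. I lowered it under force watch, then released it and moved the arm clear. My last time reading before handing in was 16.6 s, against the 38 s limit.

**Seating:** the lowering stopped on contact at the TCP height where I had gripped the shaft in the rack (0.136 m). Rack and hub tops are both 95 mm, so that is full depth. The last pictures show the collar flat on the hub and the shaft upright.

**Position and turn:**

| View | Grip centre to hub centre | Stem to slot angle |
|---|---|---|
| Top | about 3 mm | under 1° |
| Side | about 7 mm | under 1° |

The two views disagree by about 6 mm in y. In the rack they already differed by about 3 mm in the same direction, so part of this is probably calibration or colour-mask error. Both are well inside the 15 mm limit.

**Everything else:** the black-grip shaft is at the same pixels as at the start, and the look-alikes were not touched.

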